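# Release the cam stop and push the crucible carriage home

## Task

With your fingertips only, push the post of the eccentric cam round until the cam's low side (the rim nearest its pivot) squarely faces the steel shoe on the carriage's arm. Only then push the carriage forward by its upright rear plate until it is fully home and the crucible is inside the viewing box. Do not touch or lift the crucible, and leave everything else on the table where it is.

Things in the scene. Friction and masses are not known exactly. Their poses are not given: they have to be found in the camera images.
- station: Fixed white base plate, 265 x 250 mm, top 10 mm above the table, carrying the mechanism. Its x = forward, the way the carriage slides; y = left; z up. Origin at table level; the plate spans x -115 to 150, y -125 to 125 mm. Carriage centre line at y = -60 mm, between two guide rails (top 18 mm above the table).
- view_box (a point): Centre of the clear roof window of the fixed grey viewing box, 70 mm above the table, at station x 60, y -60 mm. The box spans x 24 to 144, y -105 to -15 mm and is open towards the carriage.
- cam_axis (a point): The cam's fixed upright pivot, at the height of the cam's top face (28 mm above the table), station x 30, y 50 mm. A bright bolt head 18 mm wide stands 8 mm above the face. The cam is a dark steel disc of radius 44 mm, 14 mm thick, pivoted 26 mm off its centre: its rim is 18 mm from the pivot at the low point, 70 mm at the high point.
- cam (a joint): Cam angle, rad: direction from pivot to post, counter-clockwise from station +x. 0 = low point squarely facing the shoe, post straight forward. Starts between 1.7 and 3.0; turn it clockwise, the post passing on the left (+y) side. Stops only at -0.8 and 3.2, none at 0. Stiff: 0.4 N m of friction (8 N at the post); stays where it is left.
- cam_post (a point): Top centre of the black upright post on the cam's high side: 16 mm in diameter, 28 to 68 mm above the table, 50 mm from the pivot. Push it sideways to turn the cam.
- carriage (a joint): Carriage travel, m, along station +x: 0 = back (start), 0.050 = fully home on its stop. About 2.5 N of friction; stays where it is left. Its shoe really strikes the cam: it gets home only with the cam within about 0.45 rad of 0.
- shoe (a point): Centre of the front face of the flat steel shoe (68 mm wide, 14 to 28 mm above the table) at the end of the arm on the carriage's left side. Straight behind the pivot (station -x): 71 mm at the start, 21 mm at home. Moves with the carriage.
- push_plate (a point): Centre of the rear face (facing the robot, station -x) of the upright aluminium plate at the carriage's rear: 64 mm wide, 8 mm thick, 14 to 70 mm above the table (this point 42 mm). Push here. Moves with the carriage. Behind it the carriage floor (18 mm above the table) sticks out 11 mm, then base plate and rails.
- seat (a point): Centre of the crucible's seat on the carriage, 18 mm above the table, with a 4 mm rim; 76 mm ahead of the push plate's rear face. Moves with the carriage.
- crucible: White porcelain crucible, 40 mm across, 28 mm tall, loose, standing in the seat on the carriage; origin at the centre of its underside. It rides along and must not be touched.
- vial: Bystander, leave alone: amber glass jar with a black lid, 32 mm across, 45 mm tall, standing on the base plate near its rear left corner (the robot's side, cam's side); origin at its underside's centre.
- stopper: Bystander, leave alone: black rubber stopper, 36 mm across, 30 mm tall, on the table between robot and base plate; origin at its underside's centre.
- spoon: Bystander, leave alone: steel spoon 170 mm long lying left (+y of the station) of the base plate.
- matchbox: Bystander, leave alone: cardboard box 56 x 37 x 16 mm lying right (-y of the station) of the base plate; origin at its underside's centre.
- jar: Bystander, leave alone: large glass jar with white lid, 76 mm across, 100 mm tall, well to one side of the station; origin at its underside's centre.
- beaker: Bystander, leave alone: glass beaker 72 mm across, 90 mm tall, well to one side of the station; origin at its underside's centre.
- flask: Bystander, leave alone: green glass conical flask, 76 mm across, 104 mm tall, well to one side of the station; origin at its underside's centre.
There are look-alikes about, which are no part of the job. Leave any yellow look-alike of the crucible alone.

How it is judged:
By the outcome, as a careful person would: the job done as asked, in the order asked, and still so for the second after the job is handed in, with the robot touching nothing.
It also fails if it takes over 64 s, if anything falls off the work surface, if the arm or the gripper's body presses on something with over 40 N, if the wrist force passes 120 N, or if a joint passes its speed limit or range.

## Robot

A 6-joint arm with a two-finger parallel gripper is mounted at the origin on the work surface. World frame = base frame: x ahead of the robot, y to its left, z up, the work surface at z = 0. Lengths are in m, angles in degrees, forces in N, time in s.
With the tool pointing down it reaches from about 0.375 to 0.9 m from the base axis. Payload 3.1 kg.
Tool frame: the origin (TCP) lies where the fingers leave the gripper's body, on its centre line; the fingertips stand bot.tips_ahead ahead of it and the grasp point (between the pads) lies 51 mm ahead of it (bot.tips_ahead is the distance from the TCP to the fingertips, in m); z points along the fingers, x is the direction in which the jaws open and shut, and the axes are right-handed (so a half turn about z gives the same grasp; the last joint's range is limited). The gripper opens to 87 mm and grips with 3 to 60 N. Pads are 19 mm wide; open, the fingers measure 117 mm over their backs; the gripper's body (75 mm by 190 mm) begins 51 mm behind the grasp point.
Start: joints at [66.778, 30.224, 82.088, -0, 67.689, -10.227], TCP at [0.14, 0.609, 0.292] pointing down, gripper open.
Joint ranges: [-176.69, 176.69], [-43.24, 126.21], [12.49, 139.97], [-82, 262], [0, 151.66], [-163.58, 163.58]. Speed limits (degrees/s): [159.86, 159.86, 180, 180, 180, 180].

## Interface

Orientations are given as a 3x3 rotation matrix whose columns are the frame's x, y, z axes.
In Python, from rig import bot, vision, nets gives the robot as it stands.
- The arm moves only by the tool play_rows, never from a script. Its argument "series" is a list of rows, each an object of numbers: "tx", "ty", "tz": the shift along the world's x, y, z as a fraction of full scale; "turn": the turn about the world's z as a fraction of full scale. A call has 1 to 10 rows; each row shifts and turns the commanded pose from where the row before left it; what a row does not reach is not made up. Full scale, the value 1, is 0.8 m for a shift and 60 degrees for a turn. A row lasts 1/10 s, in which the tool goes at most 50 mm and 8.59 degrees, less where a joint would pass 70% of its speed; a pose out of reach is approached as far as the arm can. A call with a number of a shift or a turn outside -1 to 1 is refused whole. A call with a gripper value outside its range is refused whole. "gripper" is the opening, from 0 (shut) to 1 (fully open), set as the call begins (left out, the last holds). The fingers move at their own pace and stop on an object; the grip force is fixed at half the most. Time passes only in rows, so rows that do not move let the fingers close. It gives the time, the measured TCP pose, the force and the opening at its end, in the units of the state.
- bot.read_state(): the state, without advancing time (a new reading comes with each control period).
- vision.capture(name): name is "scene" or "top"; returns a dict with "pixels" (480x640x3 uint8, blue, green, red), "fx", "fy", "cx", "cy" (pixels), "extrinsics" (4x4, takes a point from camera to world coordinates). Camera axes: x right, y down, z forward; pixel columns grow to the right and rows downward; lengths in m; the calibration is good to about 2 mm. A picture is of the moment at which its call begins. There is no depth.
- bot.hand_in(): hands the job in, once; it reports no verdict.
Trained networks look in a picture, given as the dict that the camera call returned (one of the last four; its "shot" number tells which), for a name from the list of things; names that differ only in an ending like _2 or _b are one class to them, and where a whole thing is asked for, a point or a joint stands for the part that bears it (a point fixed in the world has none). Each returns a list of dicts, best first, with "confidence" (0 to 1); they miss things now and then, are a little off and sometimes report something else, mostly with a low value. They report only what shows in the picture. A call takes as long as a camera call. They do not tell look-alikes from the thing itself.
- nets.look_for(picture, query): "at" ([column, row] as shares, 0 to 1, of the picture: columns of its width, rows of its height, amid what is visible of it).
- nets.masks_of(picture, query): "region" (480x640 bool, what is visible of it) and "at" ([column, row] as shares, 0 to 1, of the picture: columns of its width, rows of its height, amid what is visible of it).
The state is a dict: "time_s": time; "joint_positions": joint angles; "qvel": joint speeds; "tau": joint torques, N m; "position": TCP position; "tcp_rot": TCP orientation; "force": force on the tool from outside, world axes, zero at the start; "moment": the same for the moment, N m; "opening": opening from 0.0 (shut) to 1.0 (fully open).
Only numpy, scipy, OpenCV 4.12 (cv2) and the standard library are available. Lean on these libraries where they do the work, as an engineer would, in place of code of your own. Each camera call takes 0.05 s, during which the arm holds its last target.

## Working session

There is one attempt and no reset: what is moved stays moved. The work goes in short steps, Python scripts to look and compute and a tool call to move; the robot and the scene stay as the last step left them, time stands still between calls to the robot, and variables do not carry over. Pictures are saved under pics/ and viewed, and the job is handed in when it is done.

Besides the shell and the picture viewer there is one more tool, called after ">>>" in YAML: its name, and indented under it one key for each argument. play_rows: Moves the arm, as the interface text tells. Shift numbers are shares of 0.8 m and turn numbers shares of 60 degrees, none past 1 either way. Its arguments: {"type":"object","properties":{"series":{"type":"array"},"gripper":{"type":"number"}},"required":["series"]}

```bash
mkdir -p pics; python3 - <<'E'
from rig import bot, vision, nets
import cv2, numpy as np
print(bot.tips_ahead, bot.read_state())
for n in ["scene","top"]:
    p=vision.capture(n); cv2.imwrite(f"pics/{n}0.png",p["pixels"])
    print(n,p["fx"],p["fy"],p["cx"],p["cy"],np.round(p["extrinsics"],4).tolist())
    for q in ["cam_post","cam_axis","shoe","push_plate","seat","crucible","vial","stopper","view_box"]:
        print(q,[(round(d["confidence"],2),np.round(np.array(d["at"])*[640,480],1).tolist()) for d in nets.look_for(p,q)[:3]])
E
```

```text
0.0697 {'time_s': 0.0, 'joint_positions': array([ 6.67770610e+01,  3.02794933e+01,  8.21565823e+01, -3.86856789e-03,
        6.76885085e+01, -1.02272776e+01]), 'qvel': array([-0.0006724 , -0.06531597,  0.01789604, -0.04200403, -0.04533183,
        0.06269219]), 'tau': array([-2.14909815e-03, -4.40039599e+01, -1.76588291e+01,  6.31267671e-02,
        5.82250650e-02, -1.39302292e-04]), 'position': array([0.14029938, 0.60844853, 0.29126473]), 'tcp_rot': array([[ 2.24851368e-01,  9.74392745e-01, -7.99984059e-04],
       [ 9.74390700e-01, -2.24852556e-01, -2.02285508e-03],
       [-2.15093378e-03, -3.24655295e-04, -9.99997634e-01]]), 'force': array([ 0.84332139,  1.21313894, -0.11154475]), 'moment': array([-0.06332539, -0.06873477, -0.01624373]), 'opening': 0.998406499620136}
scene 504.99059059411013 504.99059059411013 324.93480997716244 249.42328331653238 [[-0.8719, 0.2916, -0.3935, 0.949], [0.4896, 0.5016, -0.7132, 0.7392], [-0.0106, -0.8145, -0.5801, 0.6759], [0.0, 0.0, 0.0, 1.0]]
cam_post [(0.72, [318.2, 308.9])]
cam_axis [(0.79, [292.0, 300.9])]
shoe [(0.75, [333.2, 269.8])]
push_pla
[... 203 characters left out ...]
32.6, 269.5])]
stopper [(0.52, [388.2, 287.1]), (0.21, [370.5, 302.7])]
view_box [(0.8, [292.8, 295.0]), (0.52, [428.7, 408.7])]
top 550.7312167957384 550.7312167957384 328.06055529157646 222.05653459357495 [[-0.011, -0.986, 0.1661, 0.3654], [-0.9999, 0.0105, -0.0037, 0.0092], [0.0019, -0.1662, -0.9861, 1.2325], [0.0, 0.0, 0.0, 1.0]]
cam_post [(0.71, [290.0, 204.3]), (0.5, [332.6, 232.1])]
cam_axis [(0.36, [265.9, 244.7])]
shoe [(0.84, [333.8, 237.0])]
push_plate [(0.59, [338.2, 233.9])]
seat [(0.67, [336.2, 234.8])]
crucible [(0.82, [431.8, 232.1]), (0.8, [399.9, 168.8]), (0.69, [341.2, 213.9])]
vial [(0.23, [332.6, 229.8])]
stopper [(0.51, [282.0, 272.9])]
view_box [(0.68, [315.6, 201.9])]
```

```bash
python3 - <<'E'
import cv2
a=cv2.imread("pics/scene0.png");b=cv2.imread("pics/top0.png")
cv2.imwrite("pics/s_c.png",cv2.resize(a[170:400,180:440],None,fx=3,fy=2.6*1,interpolation=2)[:600,:800])
cv2.imwrite("pics/t_c.png",cv2.resize(b[110:310,220:480],None,fx=3,fy=3,interpolation=2)[:600,:800])
E
```

```text
(no output)
```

View pics/scene0.png

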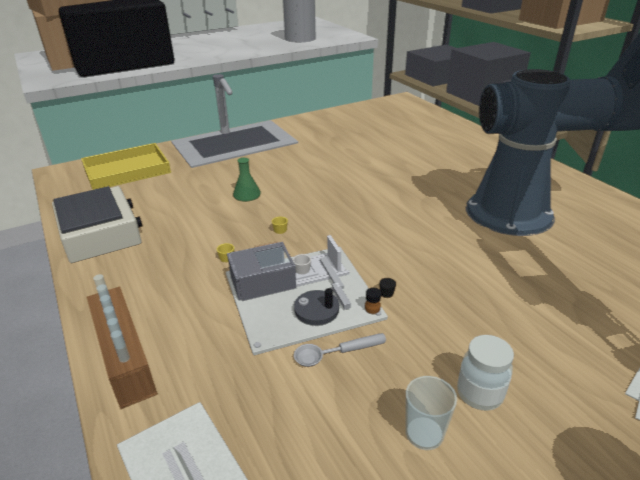

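View pics/top0.png

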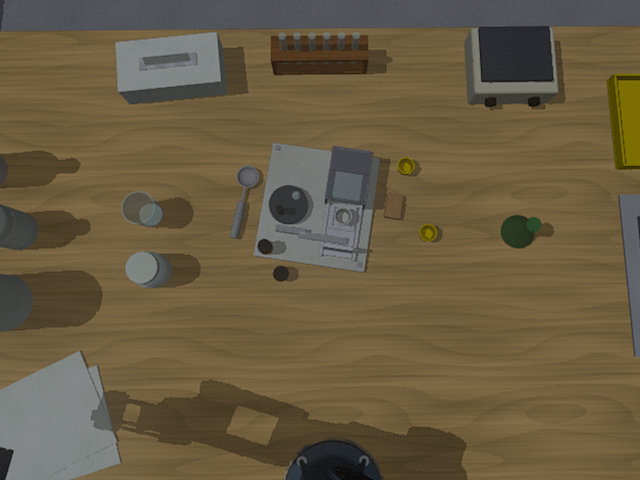

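View pics/s_c.png

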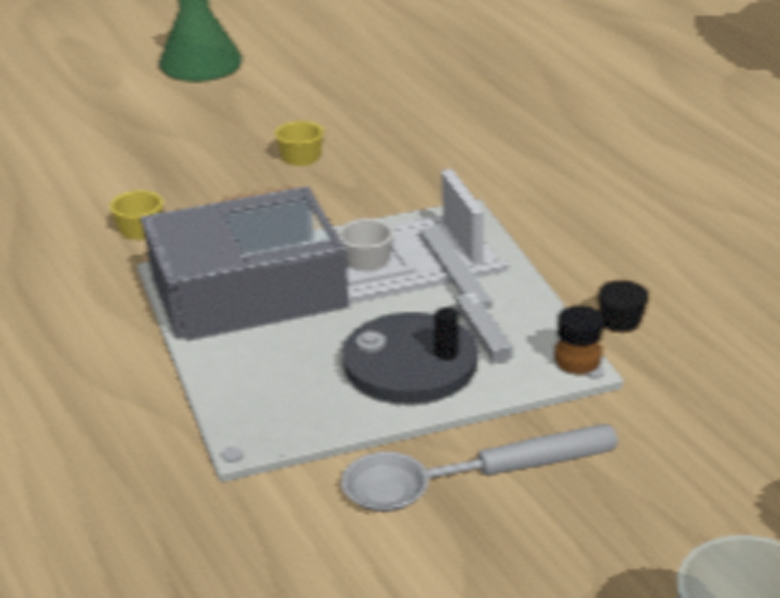

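View pics/t_c.png

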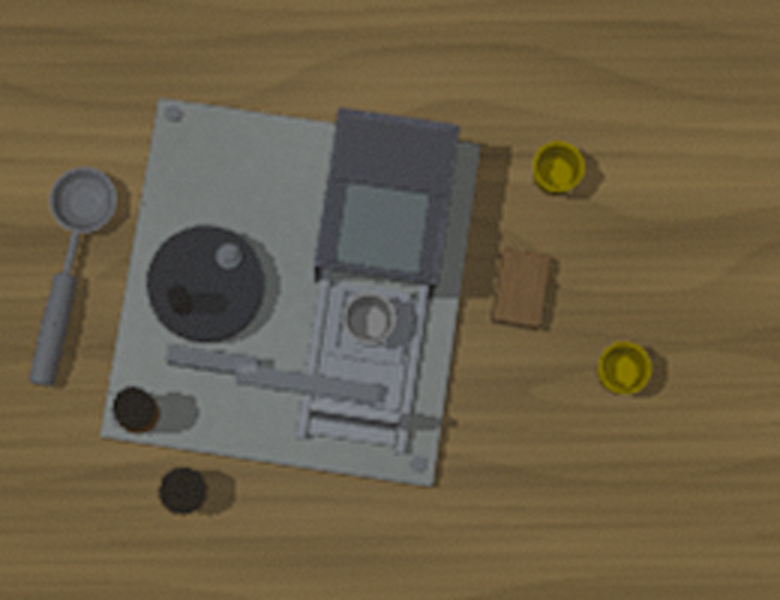

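The scene shows the cam with its bolt at scene (304,301) and its post at (329,290). The carriage is at the back with the white crucible in it, and the vial and stopper are at the rear left. There are three crucible-like things in the top view: white at (344,216), yellow at (406,166) and yellow at (429,233). The white one sits in the seat, so that is the right one. Next I'll fit the station pose.

```bash
cat > h.py <<'E'
import numpy as np, cv2
from scipy.optimize import least_squares
def proj(p,P):
    E=p["extrinsics"];c=np.linalg.inv(E)@np.append(P,1)
    return np.array([p["fx"]*c[0]/c[2]+p["cx"],p["fy"]*c[1]/c[2]+p["cy"]])
def unproj(p,uv,z):
    E=np.array(p["extrinsics"]);d=E[:3,:3]@np.array([(uv[0]-p["cx"])/p["fx"],(uv[1]-p["cy"])/p["fy"],1])
    o=E[:3,3];return o+d*(z-o[2])/d[2]
def S2W(s,q): # s: x,y,yaw
    c,n=np.cos(s[2]),np.sin(s[2]);return np.array([s[0]+c*q[0]-n*q[1],s[1]+n*q[0]+c*q[1],q[2]])
E
python3 - <<'E'
from rig import vision
from h import *
T=vision.capture("top");S=vision.capture("scene")
obs=[(T,(.15,.125,.01),(274,144)),(T,(-.115,-.125,.01),(365,271.7)),(T,(-.115,.125,.01),(254.3,255.7)),(T,(.15,-.125,.01),(379.3,157.7)),
(T,(.03,.05,.036),(296.3,195)),(S,(.15,.125,.01),(254.2,351.5)),(S,(-.115,.125,.01),(386.7,316.2)),(S,(.03,.05,.036),(303.7,300.5))]
pobs=[(T,(280,209.8)),(S,(329,290))]
def post(v):return (.03+.05*np.cos(v[3]),.05+.05*np.sin(v[3]),.068)
def f(v):
    return np.concatenate([proj(p,S2W(v,q))-uv for p,q,uv in obs]+[proj(p,S2W(v,post(v)))-uv for p,uv in pobs])
r=least_squares(f,[.5,.05,0,2.3],loss="soft_l1");v=r.x
print(v,np.degrees(v[2:]));print(f(v).reshape(-1,2).round(1).tolist())
np.save("st.npy",v)
for n,q in dict(axis=(.03,.05,.028),post=post(v),shoe=(-.041,.05,.02),home0=(.08,.05,.068)).items(): print(n,S2W(v,q).round(4))
def W2S(P):
    c,n=np.cos(v[2]),np.sin(v[2]);d=P[:2]-v[:2];return np.array([c*d[0]+n*d[1],-n*d[0]+c*d[1]])
vi=unproj(T,(265,246.5),.045);stp=unproj(T,(281,273.3),.03);cr=unproj(T,(343.5,216),.046)
for n,P in dict(vial=vi,stop=stp,cruc=cr).items(): print(n,P.round(4),W2S(P).round(4))
# overlays
for nm,p in (("t",T),("s",S)):
    im=cv2.resize(p["pixels"],None,fx=3,fy=3)
    pts=[(.15,.125,.01),(.15,-.125,.01),(-.115,-.125,.01),(-.115,.125,.01),(.03,.05,.036),post(v)]
    for a in np.linspace(0,6.28,40):
        pts.append((.03-0+.026*np.cos(v[3])+.044*np.cos(a),.05+.026*np.sin(v[3])+.044*np.sin(a),.028))
    for y in (-.032,.032):
        pts+= [(-.041,.05+y*34/32,.028)]
    # push plate rear face: seat at home? seat = crucible
    for q in pts: 
        c=proj(p,S2W(v,q))*3+1;cv2.circle(im,tuple(int(x) for x in c),3,(0,0,255),-1)
    o=(220,110) if nm=="t" else (190,190)
    cv2.imwrite(f"pics/ov_{nm}.png",im[o[1]*3:o[1]*3+600,o[0]*3:o[0]*3+780])
E
```

```text
[ 0.59181563  0.02962835 -0.15614581  2.55943054] [ -8.946496   146.64456788]
[[-1.1, -1.7], [-0.0, 0.1], [-0.6, -0.2], [1.1, -0.2], [0.1, -0.2], [-0.3, 0.2], [2.0, -1.3], [0.5, -2.0], [-0.0, -1.3], [0.5, -0.7]]
axis [0.6292 0.0744 0.028 ]
post [0.5922 0.108  0.068 ]
shoe [0.5591 0.0854 0.02  ]
home0 [0.6786 0.0666 0.068 ]
vial [0.5132 0.1422 0.045 ] [-0.0952  0.0989]
stop [0.4559 0.1085 0.03  ] [-0.1466  0.0568]
cruc [ 0.5784 -0.0292  0.046 ] [-0.0041 -0.0602]
```

View pics/ov_t.png

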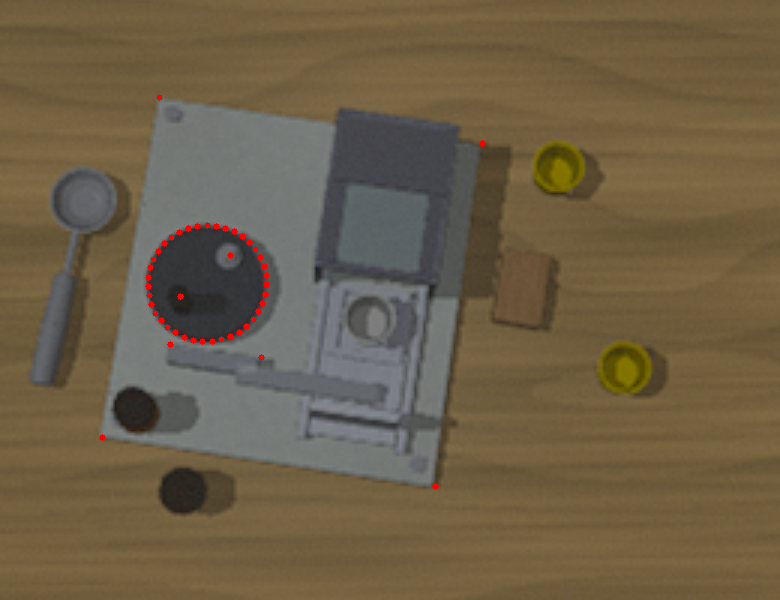

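View pics/ov_s.png

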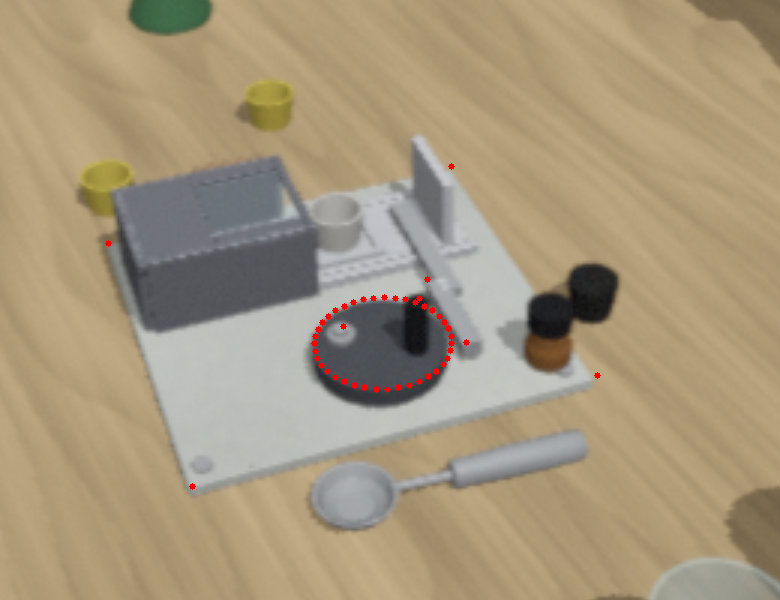

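```bash
cat >> h.py <<'E'
v=np.load("st.npy")
def fing(phi,d):  # phi deg station; returns world xy, psi
    a=np.radians(phi);q=(.03+.05*np.cos(a)-d*np.sin(a),.05+.05*np.sin(a)+d*np.cos(a),0)
    return S2W(v,q)[:2], phi+np.degrees(v[2])
E
python3 - <<'E'
from h import *
print(fing(146.6,.028))
prev=None
for phi,d in [(146.6,.028),(146.6,.018)]+[(x,.018) for x in range(140,0,-7)]+[(0,.018)]:
    P,psi=fing(phi,d)
    if prev is not None: print(phi,P.round(4),round(psi,1),((P-prev[0])/.8).round(4),round((psi-prev[1])/60,3))
    prev=(P,psi)
E
```

```text
(array([0.57341087, 0.08734094]), np.float64(137.65350400163982))
146.6 [0.5801 0.0947] 137.7 [0.0084 0.0092] 0.0
140 [0.5828 0.1002] 131.1 [0.0033 0.0069] -0.11
133 [0.5863 0.1057] 124.1 [0.0044 0.0068] -0.117
126 [0.5905 0.1107] 117.1 [0.0052 0.0062] -0.117
119 [0.5952 0.1152] 110.1 [0.0059 0.0056] -0.117
112 [0.6004 0.119 ] 103.1 [0.0065 0.0048] -0.117
105 [0.6061 0.1222] 96.1 [0.0071 0.004 ] -0.117
98 [0.6121 0.1246] 89.1 [0.0075 0.0031] -0.117
91 [0.6183 0.1264] 82.1 [0.0078 0.0021] -0.117
84 [0.6247 0.1273] 75.1 [0.008  0.0012] -0.117
77 [0.6312 0.1275] 68.1 [0.0081 0.0002] -0.117
70 [0.6377 0.1268] 61.1 [ 0.0081 -0.0008] -0.117
63 [0.644  0.1254] 54.1 [ 0.0079 -0.0018] -0.117
56 [0.6501 0.1232] 47.1 [ 0.0076 -0.0027] -0.117
49 [0.6559 0.1203] 40.1 [ 0.0072 -0.0036] -0.117
42 [0.6613 0.1167] 33.1 [ 0.0068 -0.0045] -0.117
35 [0.6662 0.1125] 26.1 [ 0.0062 -0.0053] -0.117
28 [0.6706 0.1077] 19.1 [ 0.0055 -0.006 ] -0.117
21 [0.6744 0.1024] 12.1 [ 0.0047 -0.0066] -0.117
14 [0.6774 0.0967] 5.1 [ 0.0039 -0.0071] -0.117
7 [0.6798 0.0906] -1.9 [ 0.003  -0.0076] -0.117
0 [0.6814 0.0844] -8.9 [ 0.002  -0.0079] -0.117
```

>>> play_rows:
  gripper: 0
  series:
    - {"tx":0.038,"ty":-0.046,"turn":0.1}
    - {"tx":0.038,"ty":-0.046,"turn":0.1}
    - {"tx":0.038,"ty":-0.046,"turn":0.1}
    - {"tx":0.038,"ty":-0.046,"turn":0.1}
    - {"tx":0.038,"ty":-0.046,"turn":0.1}
    - {"tx":0.038,"ty":-0.046,"turn":0.1}
    - {"tx":0.038,"ty":-0.046,"turn":0.1}
    - {"tx":0.038,"ty":-0.046,"turn":0.1}
    - {"tx":0.038,"ty":-0.046,"turn":0.1}
    - {"tx":0.038,"ty":-0.046,"turn":0.1}

```text
invalid input
```

>>> play_rows:
  series:
    - {"tx":0.038,"ty":-0.046,"tz":0.0,"turn":0.1}
  gripper: 0.0

```text
time_s: 1.2
position: [0.1691, 0.5753, 0.2924]
tcp_rot: [[0.114, 0.993, 0.0], [0.993, -0.114, 0.005], [0.005, -0.0, -1.0]]
force: [1.4, -0.4, 0.2]
opening: 0.965
```

>>> play_rows:
  series:
    - {"tx":0.0388,"ty":-0.0465,"tz":0,"turn":0.07}
    - {"tx":0.0388,"ty":-0.0465,"tz":0,"turn":0.07}
    - {"tx":0.0388,"ty":-0.0465,"tz":0,"turn":0.07}
    - {"tx":0.0388,"ty":-0.0465,"tz":0,"turn":0.07}
    - {"tx":0.0388,"ty":-0.0465,"tz":0,"turn":0.07}
    - {"tx":0.0388,"ty":-0.0465,"tz":0,"turn":0.07}
    - {"tx":0.0388,"ty":-0.0465,"tz":0,"turn":0.07}
    - {"tx":0.0388,"ty":-0.0465,"tz":0,"turn":0.07}
    - {"tx":0.0388,"ty":-0.0465,"tz":0,"turn":0.07}
    - {"tx":0.0388,"ty":-0.0465,"tz":0,"turn":0.07}

```text
time_s: 2.2
position: [0.4825, 0.1985, 0.2925]
tcp_rot: [[-0.576, 0.817, 0.001], [0.817, 0.576, 0.0], [-0.0, 0.001, -1.0]]
force: [0.5, 0.5, 0.3]
opening: 0.077
```

>>> play_rows:
  series:
    - {"tx":0.0388,"ty":-0.0465,"tz":0,"turn":0.07}
    - {"tx":0.0388,"ty":-0.0465,"tz":0,"turn":0.07}
    - {"tx":0.0388,"ty":-0.0465,"tz":0,"turn":0.07}
    - {"tx":0,"ty":0,"tz":0,"turn":0}
    - {"tx":0,"ty":0,"tz":0,"turn":0}

```text
time_s: 2.7
position: [0.5748, 0.0875, 0.2919]
tcp_rot: [[-0.736, 0.677, -0.001], [0.677, 0.736, 0.0], [0.001, -0.0, -1.0]]
force: [-1.2, -0.0, -0.7]
opening: 0.004
```

>>> play_rows:
  series:
    - {"tx":-0.002,"ty":0,"tz":-0.045,"turn":0}
    - {"tx":0,"ty":0,"tz":-0.045,"turn":0}
    - {"tx":0,"ty":0,"tz":-0.045,"turn":0}
    - {"tx":0,"ty":0,"tz":-0.045,"turn":0}
    - {"tx":0,"ty":0,"tz":-0.025,"turn":0}
    - {"tx":0,"ty":0,"tz":0,"turn":0}

```text
time_s: 3.3
position: [0.5696, 0.0902, 0.1255]
tcp_rot: [[-0.74, 0.673, -0.008], [0.673, 0.74, 0.001], [0.006, -0.005, -1.0]]
force: [-0.4, 0.8, -1.1]
opening: 0.004
```

```bash
python3 - <<'E'
from rig import vision,bot
import cv2
print(bot.read_state()["position"],bot.read_state()["force"])
p=vision.capture("scene");cv2.imwrite("pics/s1.png",cv2.resize(p["pixels"][190:390,190:450],None,fx=3,fy=3))
E
```

```text
[0.56955605 0.09015753 0.12548544] [-0.44086254  0.84350594 -1.069161  ]
```

View pics/s1.png

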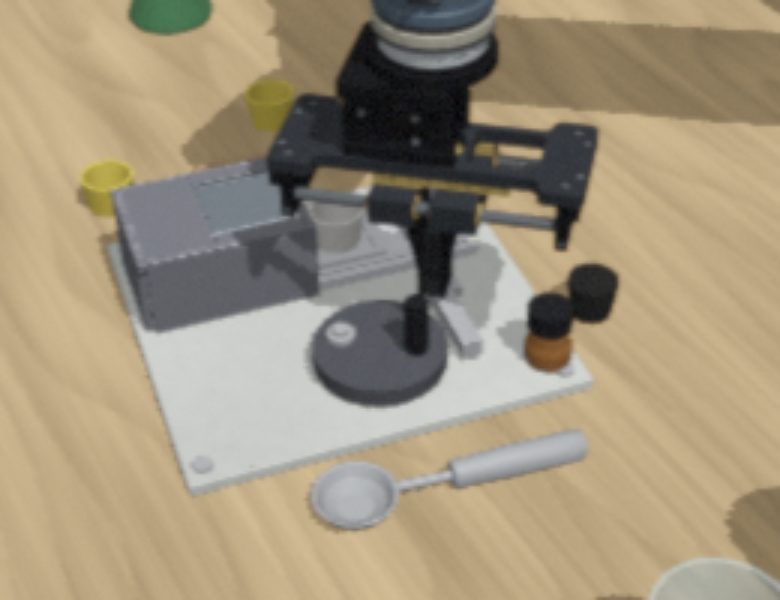

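>>> play_rows:
  series:
    - {"tx":0.002,"ty":-0.001,"tz":-0.017,"turn":0}
    - {"tx":0,"ty":0,"tz":0,"turn":0}

```text
time_s: 3.55
position: [0.5745, 0.0881, 0.1147]
tcp_rot: [[-0.739, 0.674, 0.0], [0.674, 0.739, -0.0], [-0.0, 0.0, -1.0]]
force: [-0.6, -0.6, -0.2]
opening: 0.006
```

>>> play_rows:
  series:
    - {"tx":0.007,"ty":0.0082,"tz":-0.003,"turn":0}
    - {"tx":0.0033,"ty":0.0069,"tz":0,"turn":-0.11}
    - {"tx":0.0044,"ty":0.0068,"tz":0,"turn":-0.117}
    - {"tx":0.0052,"ty":0.0062,"tz":0,"turn":-0.117}
    - {"tx":0.0059,"ty":0.0056,"tz":0,"turn":-0.117}
    - {"tx":0.0065,"ty":0.0048,"tz":0,"turn":-0.117}
    - {"tx":0.0071,"ty":0.004,"tz":0,"turn":-0.117}
    - {"tx":0,"ty":0,"tz":0,"turn":0}

```text
time_s: 4.35
position: [0.6035, 0.122, 0.1125]
tcp_rot: [[-0.102, 0.995, -0.007], [0.995, 0.102, -0.001], [-0.0, -0.007, -1.0]]
force: [-6.0, -2.1, 2.6]
opening: 0.007
```

```bash
python3 - <<'E'
from rig import vision,bot
import cv2
print(bot.read_state()["position"],bot.read_state()["force"])
p=vision.capture("scene");cv2.imwrite("pics/s2.png",cv2.resize(p["pixels"][190:390,190:450],None,fx=3,fy=3))
E
```

```text
[0.60348591 0.12197771 0.11246639] [-6.01386573 -2.09516968  2.59031958]
```

View pics/s2.png

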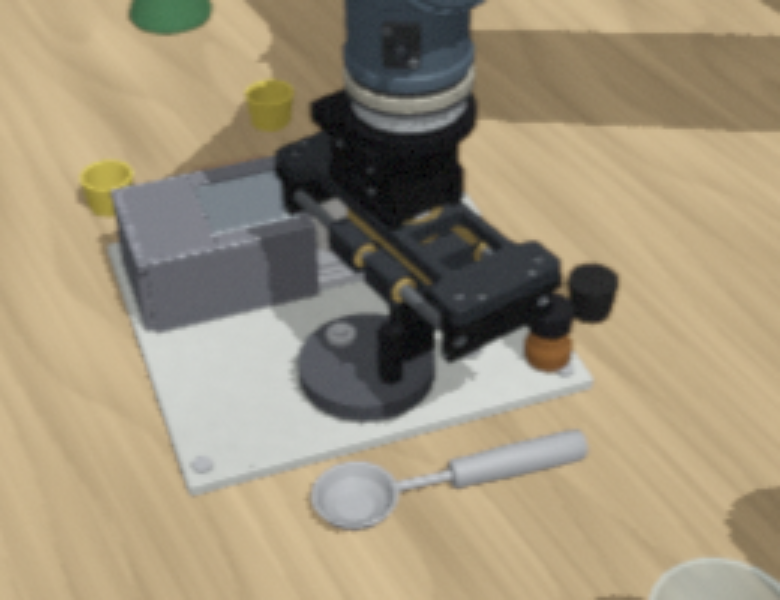

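>>> play_rows:
  series:
    - {"tx":0.0085,"ty":0.0031,"tz":0,"turn":-0.117}
    - {"tx":0.0078,"ty":0.0021,"tz":0,"turn":-0.117}
    - {"tx":0.008,"ty":0.0012,"tz":0,"turn":-0.117}
    - {"tx":0.0081,"ty":0.0002,"tz":0,"turn":-0.117}
    - {"tx":0.0081,"ty":-0.0008,"tz":0,"turn":-0.117}
    - {"tx":0.0079,"ty":-0.0018,"tz":0,"turn":-0.117}
    - {"tx":0.0076,"ty":-0.0027,"tz":0,"turn":-0.117}
    - {"tx":0.0072,"ty":-0.0036,"tz":0,"turn":-0.117}
    - {"tx":0,"ty":0,"tz":0,"turn":0}

```text
time_s: 5.3
position: [0.655, 0.1227, 0.1124]
tcp_rot: [[0.771, 0.637, -0.004], [0.637, -0.771, 0.004], [-0.001, -0.006, -1.0]]
force: [-3.5, 5.4, 1.0]
opening: 0.004
```

>>> play_rows:
  series:
    - {"tx":0.0068,"ty":-0.005,"tz":0,"turn":-0.117}
    - {"tx":0.0062,"ty":-0.0058,"tz":0,"turn":-0.117}
    - {"tx":0.0055,"ty":-0.006,"tz":0,"turn":-0.117}
    - {"tx":0.0047,"ty":-0.0066,"tz":0,"turn":-0.117}
    - {"tx":0.0039,"ty":-0.0071,"tz":0,"turn":-0.117}
    - {"tx":0.003,"ty":-0.0076,"tz":0,"turn":-0.117}
    - {"tx":0,"ty":0,"tz":0,"turn":0}

```text
time_s: 6.0
position: [0.6807, 0.0921, 0.1125]
tcp_rot: [[0.999, -0.045, 0.0], [-0.045, -0.999, 0.004], [0.0, -0.004, -1.0]]
force: [-0.3, 6.3, -1.8]
opening: 0.006
```

```bash
python3 - <<'E'
from rig import vision,bot
import cv2
print(bot.read_state()["position"],bot.read_state()["force"])
for n,o in (("scene",(190,190)),("top",(220,110))):
  p=vision.capture(n);cv2.imwrite(f"pics/{n}3.png",cv2.resize(p["pixels"][o[1]:o[1]+200,o[0]:o[0]+260],None,fx=3,fy=3))
E
```

```text
[0.68072377 0.09214816 0.11248646] [-0.27534479  6.33442301 -1.83997791]
```

View pics/scene3.png

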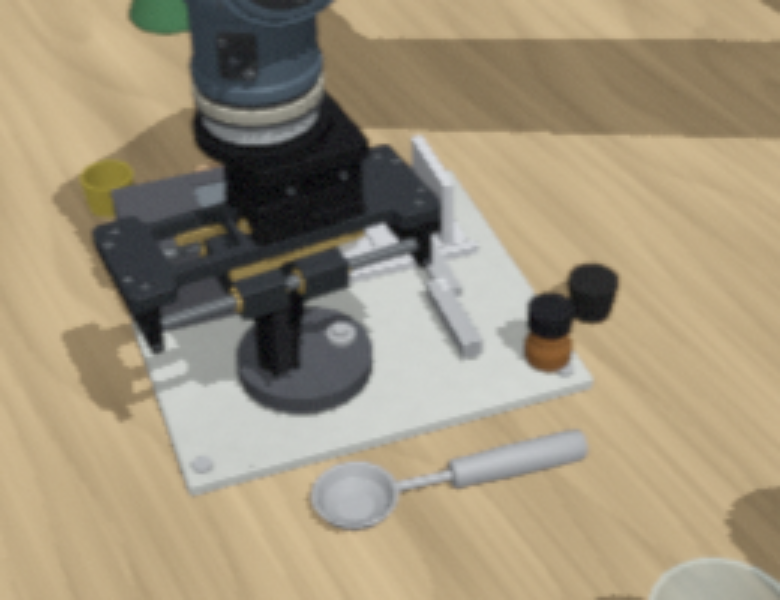

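View pics/top3.png

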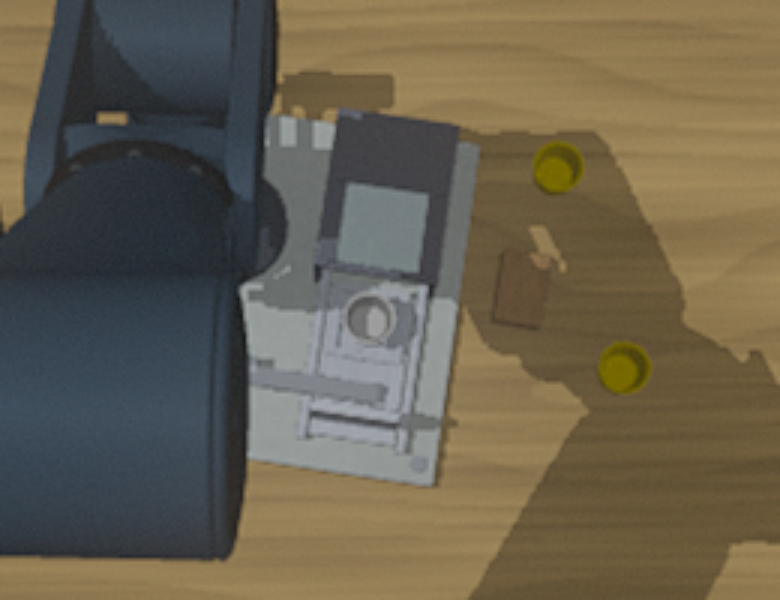

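```bash
cat >> h.py <<'E'
def disc(p,a,off=(0,0)):
    return np.array([proj(p,S2W(v,(.03+.026*np.cos(a)+.044*np.cos(t),.05+.026*np.sin(a)+.044*np.sin(t),.028)))+off for t in np.linspace(0,6.28,60)])
E
python3 - <<'E'
from rig import vision
from h import *
p=vision.capture("scene")
im=cv2.resize(p["pixels"][250:340,250:360],None,fx=7,fy=6.5)
off=np.array([303.7,300.5])-proj(p,S2W(v,(.03,.05,.036)))
print(off)
for a,c in ((0.0,(0,0,255)),(.25,(0,255,0))):
    for q in disc(p,a,off): cv2.circle(im,(int((q[0]-250+.5)*7),int((q[1]-250+.5)*6.5)),2,c,-1)
cv2.imwrite("pics/ov4.png",im)
E
```

```text
[-0.48056225  1.97221146]
```

View pics/ov4.png

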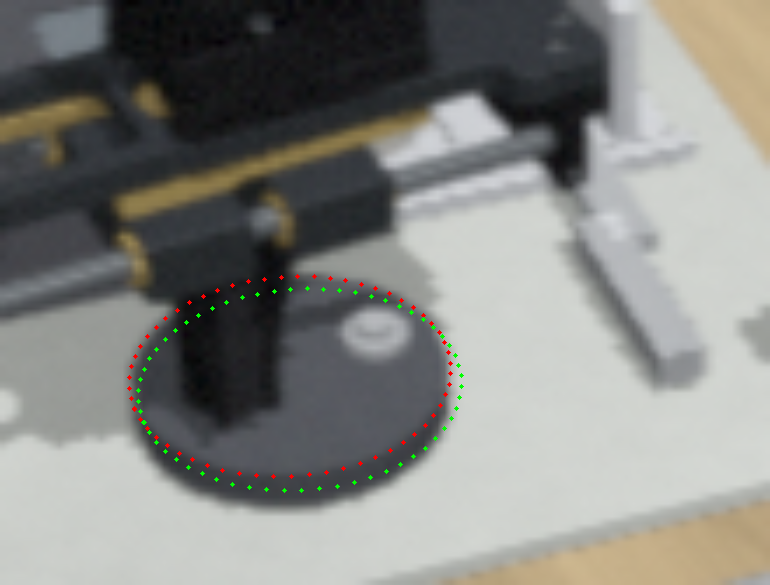

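>>> play_rows:
  series:
    - {"tx":0.001,"ty":-0.005,"tz":0,"turn":-0.05}
    - {"tx":0,"ty":0,"tz":0,"turn":0}
    - {"tx":0,"ty":0,"tz":0,"turn":0}

```text
time_s: 6.45
position: [0.6816, 0.0885, 0.1125]
tcp_rot: [[0.996, -0.095, 0.001], [-0.095, -0.996, 0.004], [0.0, -0.004, -1.0]]
force: [1.2, 7.2, -2.7]
opening: 0.004
```

>>> play_rows:
  series:
    - {"tx":-0.004,"ty":0.03,"tz":0,"turn":0}
    - {"tx":0,"ty":0.02,"tz":0.04,"turn":0}
    - {"tx":-0.02,"ty":0,"tz":0.05,"turn":0}
    - {"tx":-0.03,"ty":-0.01,"tz":0.05,"turn":0.1}
    - {"tx":-0.05,"ty":-0.02,"tz":0.03,"turn":0.1}
    - {"tx":-0.05,"ty":-0.02,"tz":0,"turn":0.1}
    - {"tx":-0.05,"ty":-0.02,"tz":0,"turn":0.1}
    - {"tx":-0.05,"ty":-0.02,"tz":0,"turn":0.1}

```text
time_s: 7.25
position: [0.4772, 0.0533, 0.2496]
tcp_rot: [[0.907, 0.421, 0.003], [0.421, -0.907, -0.0], [0.003, 0.002, -1.0]]
force: [0.3, -0.7, 0.3]
opening: 0.006
```

```bash
python3 - <<'E'
from rig import vision,bot
from h import *
print(bot.read_state()["position"])
for n,o in (("scene",(190,190)),("top",(220,110))):
  p=vision.capture(n)
  im=cv2.resize(p["pixels"],None,fx=3,fy=3)[o[1]*3:o[1]*3+600,o[0]*3:o[0]*3+780]
  cv2.imwrite(f"pics/{n}5.png",im);cv2.imwrite(f"pics/{n}5raw.png",p["pixels"])
E
```

```text
[0.47724588 0.05334359 0.24955583]
```

View pics/scene5.png

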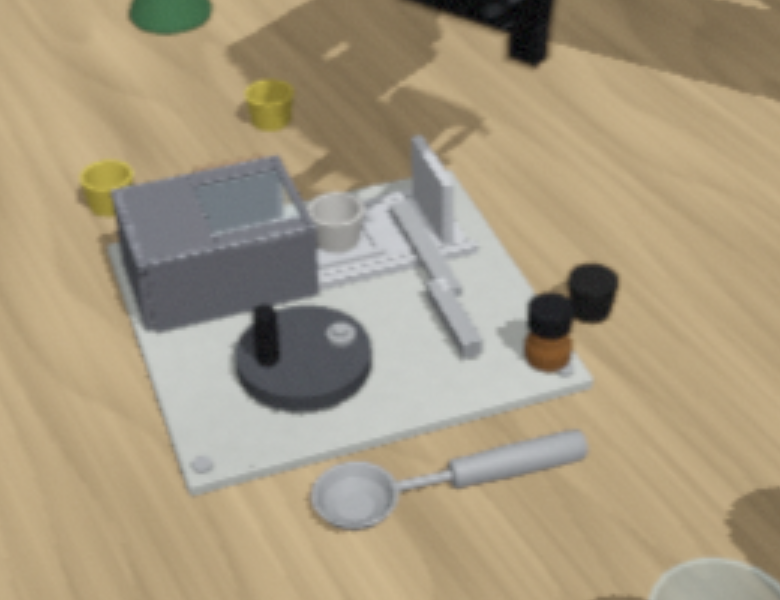

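View pics/top5.png

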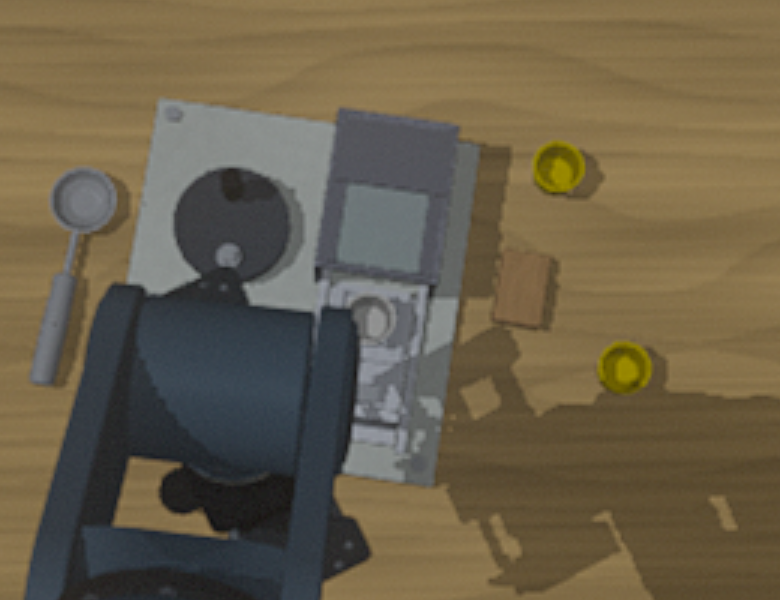

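```bash
python3 - <<'E'
from rig import vision
from h import *
T=vision.capture("top");S=vision.capture("scene")
# refine disc in top via dark threshold; 
for nm,p,post,bolt in (("T",T,(297.6,170.3),(296.3,195)),("S",S,(278,293.7),(303.7,300.5))):
    off=np.array(bolt)-proj(p,S2W(v,(.03,.05,.036)))
    pp=lambda a:proj(p,S2W(v,(.03+.05*np.cos(a),.05+.05*np.sin(a),.068)))+off
    A=np.linspace(-.6,.6,241);e=[np.hypot(*(pp(a)-post)) for a in A];print(nm,off.round(2),A[np.argmin(e)],min(e))
# disc from dark mask in both
    g=p["pixels"].astype(int).max(2)
    best=[]
    for a in A:
        q=disc(p,a,off);m=np.zeros(g.shape,np.uint8);cv2.fillPoly(m,[np.round(q*16).astype(np.int32)],1,shift=4)
        best.append(g[m>0].mean())
    print("disc",A[np.argmin(best)],min(best))
E
```

```text
T [-0.11  0.22] 0.06000000000000005 0.8135248433622687
disc 0.06000000000000005 64.9265306122449
S [-0.48  1.97] 0.0050000000000000044 0.42943503866890037
disc 0.14 85.73514431239389
```

The cam reads about 0.06 rad from the disc and post fits, with estimates from 0.005 to 0.14, so the low side faces the shoe. Next I'll move behind the push plate.

>>> play_rows:
  series:
    - {"tx":-0.0012,"ty":-0.0102,"tz":0,"turn":0.117}
    - {"tx":-0.0012,"ty":-0.0102,"tz":0,"turn":0.117}
    - {"tx":-0.0012,"ty":-0.0102,"tz":0,"turn":0.117}
    - {"tx":-0.0012,"ty":-0.0102,"tz":0,"turn":0.117}
    - {"tx":-0.0012,"ty":-0.0102,"tz":0,"turn":0.117}
    - {"tx":-0.0012,"ty":-0.0102,"tz":0,"turn":0.117}
    - {"tx":-0.0012,"ty":-0.0102,"tz":0,"turn":0.117}
    - {"tx":-0.0012,"ty":-0.0102,"tz":0,"turn":0.117}
    - {"tx":0,"ty":0,"tz":0,"turn":0}
    - {"tx":0,"ty":0,"tz":0,"turn":0}

```text
time_s: 8.45
position: [0.472, -0.0118, 0.2486]
tcp_rot: [[0.163, 0.987, 0.002], [0.987, -0.163, -0.0], [0.0, 0.002, -1.0]]
force: [0.7, 0.6, -0.4]
opening: 0.001
```

>>> play_rows:
  series:
    - {"tx":-0.004,"ty":0,"tz":-0.04,"turn":0}
    - {"tx":0,"ty":0,"tz":-0.04,"turn":0}
    - {"tx":0,"ty":0,"tz":-0.04,"turn":0}
    - {"tx":0,"ty":0,"tz":-0.03,"turn":0}
    - {"tx":0,"ty":0,"tz":-0.028,"turn":0}
    - {"tx":0,"ty":0,"tz":0,"turn":0}
    - {"tx":0,"ty":0,"tz":0,"turn":0}

```text
time_s: 9.15
position: [0.4678, -0.0115, 0.1058]
tcp_rot: [[0.161, 0.987, -0.0], [0.987, -0.161, 0.0], [0.0, -0.0, -1.0]]
force: [1.1, 0.5, 0.3]
opening: 0.005
```

```bash
python3 - <<'E'
from rig import vision,bot
from h import *
print(bot.read_state()["position"])
for n,o in (("scene",(190,190)),("top",(220,110))):
  p=vision.capture(n)
  im=cv2.resize(p["pixels"],None,fx=3,fy=3)[o[1]*3:o[1]*3+600,o[0]*3:o[0]*3+780]
  cv2.imwrite(f"pics/{n}6.png",im)
E
```

```text
[ 0.46783006 -0.01149174  0.1058125 ]
```

View pics/scene6.png

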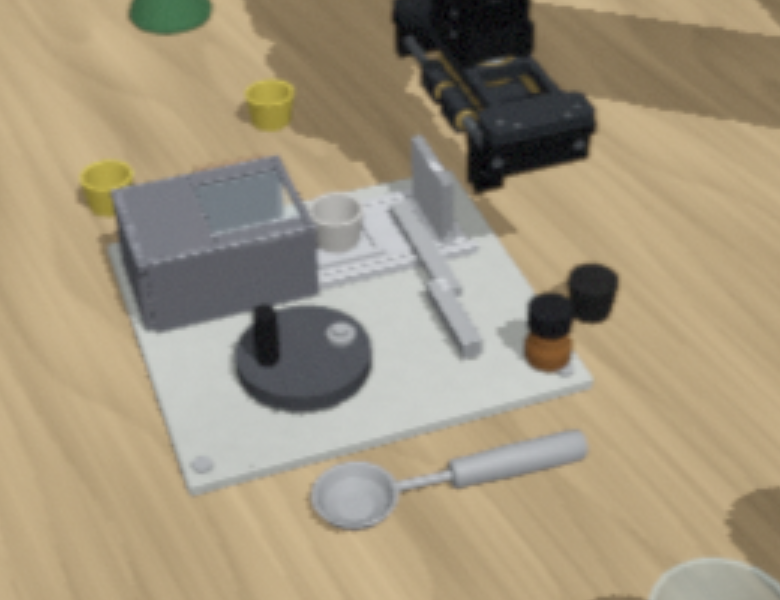

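>>> play_rows:
  series:
    - {"tx":0.008,"ty":-0.0013,"tz":0,"turn":0}
    - {"tx":0.008,"ty":-0.0013,"tz":0,"turn":0}
    - {"tx":0.006,"ty":-0.0009,"tz":0,"turn":0}
    - {"tx":0.004,"ty":-0.0006,"tz":0,"turn":0}
    - {"tx":0.004,"ty":-0.0006,"tz":0,"turn":0}
    - {"tx":0.004,"ty":-0.0006,"tz":0,"turn":0}
    - {"tx":0.004,"ty":-0.0006,"tz":0,"turn":0}
    - {"tx":0.004,"ty":-0.0006,"tz":0,"turn":0}
    - {"tx":0.004,"ty":-0.0006,"tz":0,"turn":0}

```text
time_s: 10.15
position: [0.5034, -0.0174, 0.1056]
tcp_rot: [[0.16, 0.987, -0.002], [0.987, -0.16, 0.0], [0.0, -0.002, -1.0]]
force: [-2.8, -0.6, 1.6]
opening: 0.01
```

>>> play_rows:
  series:
    - {"tx":0.005,"ty":-0.0008,"tz":0,"turn":0}
    - {"tx":0.005,"ty":-0.0008,"tz":0,"turn":0}
    - {"tx":0.005,"ty":-0.0008,"tz":0,"turn":0}
    - {"tx":0.005,"ty":-0.0008,"tz":0,"turn":0}

```text
time_s: 10.55
position: [0.5203, -0.0201, 0.1057]
tcp_rot: [[0.16, 0.987, -0.001], [0.987, -0.16, 0.0], [-0.0, -0.001, -1.0]]
force: [-3.0, -0.1, -1.4]
opening: 0.008
```

```bash
python3 - <<'E'
from rig import vision,bot
from h import *
s=bot.read_state();P=s["position"];d=P[:2]-v[:2];c,n=np.cos(v[2]),np.sin(v[2]);print(P,"st",c*d[0]+n*d[1],-n*d[0]+c*d[1],s["force"])
for n,o in (("scene",(190,190)),):
  p=vision.capture(n)
  im=cv2.resize(p["pixels"],None,fx=3,fy=3)[o[1]*3:o[1]*3+600,o[0]*3:o[0]*3+780]
  cv2.imwrite(f"pics/{n}7.png",im)
E
```

```text
[ 0.52026816 -0.02012554  0.10565264] st -0.06293969097439889 -0.06027507835559133 [-3.02768248 -0.14908932 -1.36965296]
```

View pics/scene7.png

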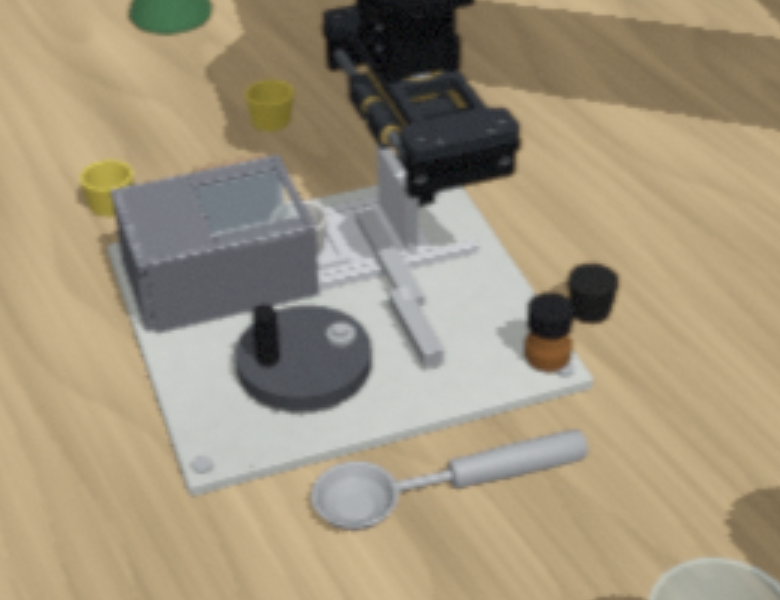

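>>> play_rows:
  series:
    - {"tx":0.005,"ty":-0.0008,"tz":0,"turn":0}
    - {"tx":0.005,"ty":-0.0008,"tz":0,"turn":0}
    - {"tx":0.005,"ty":-0.0008,"tz":0,"turn":0}
    - {"tx":0.005,"ty":-0.0008,"tz":0,"turn":0}
    - {"tx":0.004,"ty":-0.0006,"tz":0,"turn":0}

```text
time_s: 11.1
position: [0.5397, -0.0232, 0.1058]
tcp_rot: [[0.16, 0.987, 0.0], [0.987, -0.16, -0.0], [-0.0, 0.0, -1.0]]
force: [-2.8, -1.8, -0.8]
opening: 0.006
```

>>> play_rows:
  series:
    - {"tx":0.002,"ty":-0.0003,"tz":0,"turn":0}
    - {"tx":0.002,"ty":-0.0003,"tz":0,"turn":0}

```text
time_s: 11.3
position: [0.5426, -0.0237, 0.1058]
tcp_rot: [[0.16, 0.987, -0.0], [0.987, -0.16, -0.0], [-0.0, -0.0, -1.0]]
force: [-2.8, -0.6, -1.1]
opening: 0.004
```

>>> play_rows:
  series:
    - {"tx":0.0015,"ty":-0.0002,"tz":0,"turn":0}
    - {"tx":0.0015,"ty":-0.0002,"tz":0,"turn":0}
    - {"tx":0,"ty":0,"tz":0,"turn":0}

```text
time_s: 11.6
position: [0.5433, -0.0237, 0.1058]
tcp_rot: [[0.16, 0.987, -0.004], [0.987, -0.16, 0.001], [-0.0, -0.004, -1.0]]
force: [-5.5, -1.8, 1.1]
opening: 0.005
```

>>> play_rows:
  series:
    - {"tx":0.0015,"ty":-0.0002,"tz":0,"turn":0}
    - {"tx":0,"ty":0,"tz":0,"turn":0}

```text
time_s: 11.8
position: [0.5434, -0.0238, 0.1058]
tcp_rot: [[0.16, 0.987, -0.006], [0.987, -0.16, 0.001], [-0.0, -0.006, -1.0]]
force: [-7.7, -2.4, 3.5]
opening: 0.008
```

The carriage has stopped where home was predicted and the force is rising. I'll press once more, then retreat.

>>> play_rows:
  series:
    - {"tx":0.003,"ty":-0.0005,"tz":0,"turn":0}
    - {"tx":0,"ty":0,"tz":0,"turn":0}
    - {"tx":0,"ty":0,"tz":0,"turn":0}

```text
time_s: 12.1
position: [0.5437, -0.0238, 0.1058]
tcp_rot: [[0.159, 0.987, -0.011], [0.987, -0.159, 0.002], [-0.0, -0.011, -1.0]]
force: [-12.1, -2.1, 5.4]
opening: 0.003
```

>>> play_rows:
  series:
    - {"tx":-0.02,"ty":0.003,"tz":0,"turn":0}
    - {"tx":-0.03,"ty":0.005,"tz":0,"turn":0}
    - {"tx":-0.02,"ty":0.003,"tz":0.04,"turn":0}
    - {"tx":0,"ty":0,"tz":0.05,"turn":0}
    - {"tx":0,"ty":0,"tz":0.05,"turn":0}
    - {"tx":0,"ty":-0.05,"tz":0.05,"turn":0}
    - {"tx":0,"ty":-0.05,"tz":0,"turn":0}
    - {"tx":0,"ty":-0.05,"tz":0,"turn":0}
    - {"tx":0,"ty":-0.05,"tz":0,"turn":0}
    - {"tx":0,"ty":-0.05,"tz":0,"turn":0}

```text
time_s: 13.1
position: [0.4939, -0.2133, 0.2544]
tcp_rot: [[0.16, 0.987, 0.005], [0.987, -0.16, -0.003], [-0.002, 0.006, -1.0]]
force: [1.6, -0.3, -0.1]
opening: 0.007
```

>>> play_rows:
  series:
    - {"tx":0,"ty":-0.05,"tz":0,"turn":0}
    - {"tx":0,"ty":-0.05,"tz":0,"turn":0}
    - {"tx":0,"ty":0,"tz":0,"turn":0}
    - {"tx":0,"ty":0,"tz":0,"turn":0}

```text
time_s: 13.5
position: [0.4931, -0.2923, 0.2536]
tcp_rot: [[0.162, 0.987, 0.003], [0.987, -0.162, -0.001], [-0.001, 0.003, -1.0]]
force: [-0.5, 0.3, 0.0]
opening: 0.005
```

```bash
python3 - <<'E'
from rig import vision,bot
from h import *
print(bot.read_state()["position"],bot.read_state()["force"])
for n,o in (("scene",(190,190)),("top",(220,110))):
  p=vision.capture(n)
  im=cv2.resize(p["pixels"],None,fx=3,fy=3)
  for q in [(.009,.016,.028),(.009,.084,.028),(-.03,-.06+.032,.07),(-.03,-.06-.032,.07)]:
    cv2.circle(im,tuple(int(x*3+1) for x in proj(p,S2W(v,q))),3,(0,0,255),-1)
  cv2.imwrite(f"pics/{n}8.png",im[o[1]*3:o[1]*3+600,o[0]*3:o[0]*3+780])
E
```

```text
[ 0.49313909 -0.29231673  0.2536336 ] [-0.53536607  0.29803974  0.02647886]
```

View pics/scene8.png

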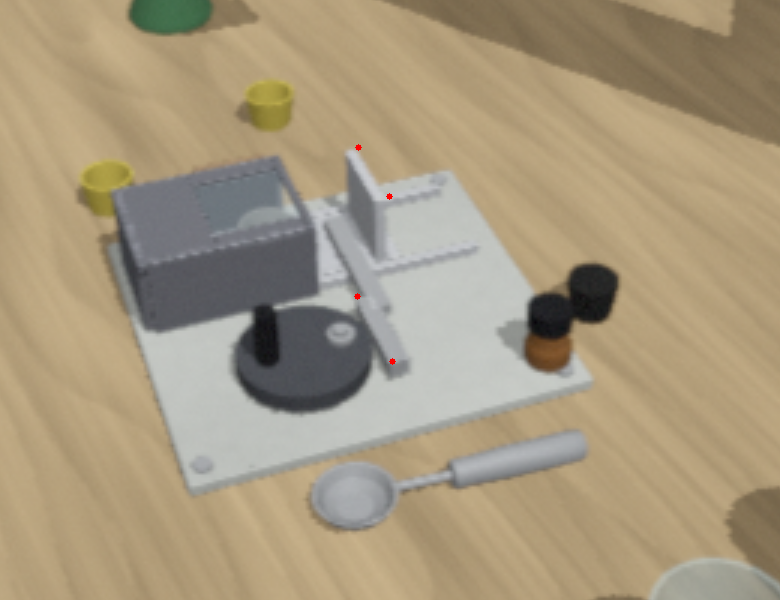

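View pics/top8.png

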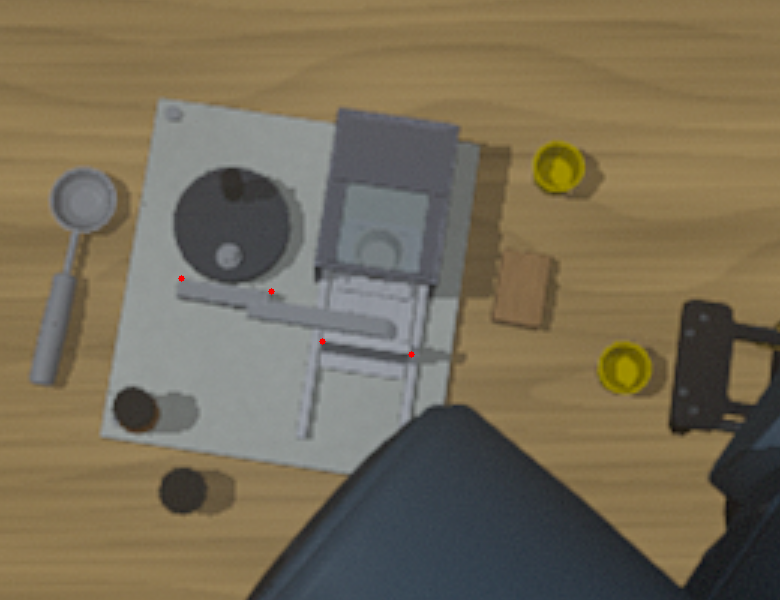

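The crucible shows under the roof window at about top crop (378,250), and the shoe sits just short of the cam rim. I'll measure the carriage travel between the first picture and this one by template registration.

```bash
python3 - <<'E'
from rig import vision
from h import *
for n in ("top","scene"):
  p=vision.capture(n);a=cv2.imread(f"pics/{n}0.png");b=p["pixels"]
  g=lambda i:cv2.resize(cv2.cvtColor(i,6),None,fx=8,fy=8,interpolation=cv2.INTER_CUBIC)
  A,B=g(a),g(b)
  def at(x,q): return proj(p,S2W(v,q))
  for nm,qs,z in (("shoe",[(-.041,.012,.028),(-.041,.09,.028),(-.061,.012,.028),(-.061,.09,.028)],.028),("plate",[(-.08,-.025,.07),(-.08,-.095,.07),(-.07,-.025,.07),(-.07,-.095,.07)],.07)):
    pts=np.array([at(p,q) for q in qs]);lo=(pts.min(0)-2)*8;hi=(pts.max(0)+3)*8;lo=lo.astype(int);hi=hi.astype(int)
    t=A[lo[1]:hi[1],lo[0]:hi[0]];r=cv2.matchTemplate(B,t,cv2.TM_CCOEFF_NORMED)
    # restrict near expected
    e=[np.array(S2W(v,(qs[0][0]+.05,*qs[0][1:])))];ex=(proj(p,e[0])-pts[0])*8+lo
    m=np.zeros_like(r);x0,y0=[int(k) for k in ex];w=60;m[max(0,y0-w):y0+w,max(0,x0-w):x0+w]=1
    _,mx,_,l=cv2.minMaxLoc(r*m);sh=(np.array(l)-lo)/8
    T=np.linspace(.03,.06,301);err=[np.hypot(*(proj(p,S2W(v,(qs[0][0]+t_,*qs[0][1:])))-pts[0]-sh)) for t_ in T]
    print(n,nm,round(mx,2),sh,"travel",T[np.argmin(err)],round(min(err),2))
E
```

```text
top shoe 0.78 [  8.25  -20.375] travel 0.04819999999999999 5.06
top plate 0.91 [  3.375 -22.5  ] travel 0.049 0.03
scene shoe 0.9 [-23.25    6.125] travel 0.0501 0.44
scene plate 0.94 [-22.125   5.375] travel 0.0486 0.34
```

```bash
python3 - <<'E'
from rig import bot
print(bot.hand_in(), bot.read_state()["time_s"])
E
```

```text
the job is handed in; nothing more can be done
the job is handed in; nothing more can be done
```

I turned the cam to face the shoe first. Then I pushed the carriage forward by its rear plate until it stopped, and handed in at about 14 s with the arm clear.

- **Cam:** I pushed the post clockwise from about 2.56 rad with the closed fingertips. My estimates of the final angle ranged from 0.005 to 0.14 rad, mostly about 0.06. That is well within the 0.45 rad needed, and there is a visible gap between rim and shoe.
- **Carriage:** It came to rest against a firm stop. The push force rose from 3 N to 12 N with no further travel, at the predicted home position. Image registration gave 48.6, 49.0 and 50.1 mm of travel. A fourth match, on the shoe in the top view, fitted badly (48.2 mm, 5 px error), so I discounted it.
- **Crucible and other items:** The crucible shows under the roof window of the viewing box, and I did not touch it. The vial, stopper, spoon, matchbox and yellow look-alikes appear unmoved in the last pictures. The large jar, beaker and flask were outside most of the final crops, and I did not check them separately.

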